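# Swing the sample case shut and snap it

## Task

Close the open blue sample case: push its lid from behind until it is just past upright, take the push away and let the lid fall by its own weight onto its catch, without following it down. Then press the front edge of the lid down until the catch snaps, keep pressing with about 15 N for a full second so that the seal beds, and let go. Never use more than 25 N on the case, do not shove it along the bench, and leave the things around it alone.

Things in the scene. Friction and masses are not known exactly. Their poses are not given: they have to be found in the camera images.
- case: blue hinged sample case, loose on the bench, 114 x 166 x 51 mm when shut (rubber-lined lid included), about 1.2 kg. Origin at the centre of its underside; its x axis points from the front (two bright spring clips, turned roughly to the robot) to the hinge side, y along its length, z up.
- case_hinge (a point): middle of the hinge line, on the box, 54 mm behind the case's centre, 39 mm above the bench; the line runs along the case's y axis. The lid is a tray 107 mm from hinge line to front edge, 12 mm deep, its outer face 12 mm off the hinge line; leaning on its stop its upper edge is 136 mm above the bench and 48 mm behind the hinge line; upright, 147 mm.
- lid_edge (a point): point on the outer (top) face of the lid, in the middle of its length, 97 mm from the hinge line and 11 mm in from the lid's front edge: the place to press. With the lid shut it lies 49 to 56 mm, by the seal above the bench; with the lid resting on the catch, about 63 mm.
- case_lid (a joint): lid angle in rad: 0 level, 1.57 upright, 1.92 leaning back on its stop, where it starts. The hinge is damped; below about 1.4 the lid topples to the front, falls within 3 s and rests ajar at about 0.12 on two spring clips. Some 5 N on the front edge pushes it past them; they snap and keep it shut (-0.02 to 0.05) on a stiff black rubber seal, whose height differs by up to 6 mm from one start to another.
- tape_roll_c (a point): centre of a roll of tan tape lying flat, 98 mm across, 25 mm high: a bystander.
- weighing_bottle_c (a point): centre of a lidded glass weighing bottle, 41 mm across, 52 mm high: a bystander.
- dropper_c (a point): centre of a brown dropper bottle with a red bulb, 38 mm across, 108 mm high: a bystander.
- petri_c (a point): centre of a lidded petri dish, 61 mm across, 13 mm high: a bystander.
There are look-alikes about, which are no part of the job. Leave any pink look-alike of the case alone.

How it is judged:
On the way, in this order (a step that is already met when the one before it is completed fails the run):
1. the lid is pushed past upright towards the front (value of joint case_lid below 1.35 rad).
2. the lid has fallen and rests ajar on its clips, untouched (value of joint case_lid between 0.085 and 0.2 rad and not (contact force between any of the fingers, the arm and case above 0.3 N)), for 0.2 s.
3. the lid is snapped shut and kept pressed with more than 10 N (value of joint case_lid below 0.06 rad and contact force between the fingers and case above 10 N), for 0.7 s.
At the end, for the whole second after the job is handed in: the lid is snapped shut (within 0.06 rad), the case is flat on the bench within 30 mm of where it stood, and nothing touches it (value of joint case_lid below 0.06 rad and not (contact force between any of the fingers, the arm and case above 0.3 N) and angle between case's own z axis and vertical below 0.05 rad and distance of case from where it was at the start of the episode below 0.03 m).
It fails at once if more than 25 N on the case (contact force between any of the fingers, the arm and case above 25 N).
It fails at once if the lid is touched on its way down (between 1.0 and 0.25 rad) instead of falling by itself (value of joint case_lid between 0.25 and 1 rad and contact force between any of the fingers, the arm and case above 0.5 N).
It fails at once if the case is shoved more than 30 mm (distance of case from where it was at the start of the episode above 0.03 m).
It fails at once if a bystander is moved more than 20 mm (distance of any of tape_roll_c, weighing_bottle_c, dropper_c, petri_c from where it was at the start of the episode above 0.02 m).
It also fails if it takes over 67 s, if anything falls off the work surface, if the arm or the gripper's body presses on something with over 40 N, if the wrist force passes 120 N, or if a joint passes its speed limit or range.

## Robot

A 6-joint arm with a two-finger parallel gripper is mounted at the origin on a cart in front of the work surface, level with it; the furniture and walls round the work are solid. World frame = base frame: x ahead of the robot, y to its left, z up, the work surface at z = 0. Lengths are in m, angles in rad, forces in N, time in s.
With the tool pointing down it reaches from about 0.4 to 0.825 m from the base axis. Payload 7 kg.
Tool frame: the origin (TCP) lies on the mounting face of the last link; the fingertips stand 178 mm ahead of it and the grasp point (between the pads) lies 159 mm ahead of it; z points along the fingers, y is the direction in which the jaws open and shut (so a half turn about z gives the same grasp; the last joint's range is limited). The gripper opens to 88 mm and grips with 3 to 60 N. Pads are 19 mm wide; open, the fingers measure 130 mm over their backs; the gripper's body (78 mm by 193 mm) begins 47 mm behind the grasp point.
Start: joints at [-0.847, 0.359, 0.012, 0, -1.224, -0.288], TCP at [0.285, -0.612, 0.405] pointing down, gripper open.
Joint ranges: [-3.07, 3.07], [-1.43, 2.12], [-1.02, 1.25], [-3.03, 1.67], [-3.05, -0], [-3.03, 3.03]. Speed limits (rad/s): [2.39, 2.39, 3.01, 3.14, 3.14, 3.14].

## Interface

Orientations are given as [roll, pitch, yaw] about the fixed x, y, z axes, in that order (R = Rz(yaw) Ry(pitch) Rx(roll)).
In Python, from station import * gives the robot as it stands.
- The arm moves only by the tool arm_command, never from a script. Its argument "targets" is a list of rows, each a list of 3 entries, a list of its own where there are three numbers: the turn, a rotation vector about the world's x, y, z in rad, then the shift along the world's x, y, z in mm, then the closure, from 0 (fully open) to 1 (shut). In form: [[[wx, wy, wz], [tx, ty, tz], fingers], ...]. A call has 1 to 8 rows; each row shifts and turns the commanded pose from where the row before left it; what a row does not reach is not made up. A row lasts 1/10 s, in which the tool goes at most 50 mm and 8.59 degrees, less where a joint would pass 70% of its speed; a pose out of reach is approached as far as the arm can. A call with a gripper value outside its range is refused whole. The fingers move at their own pace and stop on an object; "squeeze" is the grip in N (left out, the last holds). Time passes only in rows, so rows that do not move let the fingers close. It gives the time, the measured TCP pose, the force and the opening at its end, in the units of the state.
- get_state(): the state, without advancing time (a new reading comes with each control period).
- grab_frame(name): name is "scene" or "side" or "wrist"; returns (picture, depth): 480x640x3 uint8, red, green, blue; 480x640 float32, m along the optical axis (not along the pixel's ray), 0 where there is no reading.
- camera_params(name): a dict with "mtx" (3x3 intrinsics, pixels), "eye" and "orientation" of the camera in the world. Camera axes: x right, y down, z forward; pixel columns grow to the right and rows downward; lengths in m; the calibration is good to about 2 mm. A picture is of the moment at which its call begins: read the wrist's pose just before it. camera_params takes no time and is no camera call; for the wrist camera it gives the pose at the moment of the call.
- job_done(): hands the job in, once; it reports no verdict.
The state is a dict: "t": time; "q": joint angles; "qd": joint speeds; "joint_efforts": joint torques, N m; "eef_pos": TCP position; "ee_rot": TCP orientation; "force": force on the tool from outside, world axes, zero at the start; "moment": the same for the moment, N m; "width": finger opening in m.
Only numpy, scipy, OpenCV 4.12 (cv2) and the standard library are available. Lean on these libraries where they do the work, as an engineer would, in place of code of your own. Each camera call takes 0.05 s, during which the arm holds its last target.

## Working session

There is one attempt and no reset: what is moved stays moved. The work goes in short steps, Python scripts to look and compute and a tool call to move; the robot and the scene stay as the last step left them, time stands still between calls to the robot, and variables do not carry over. Pictures are saved under pics/ and viewed, and the job is handed in when it is done.

Besides the shell and the picture viewer there is one more tool, called after "Emit:" as name(argument=value, ...) on one line, values as JSON. arm_command: Moves the arm, as the interface text tells. Its arguments: {"type":"object","properties":{"targets":{"type":"array"},"squeeze":{"type":"number"}},"required":["targets"]}

```bash
mkdir -p pics; ls
python3 - <<'E'
from station import *
import cv2
print(get_state())
for n in ["scene","side","wrist"]:
    c=camera_params(n); print(n,c)
    p,d=grab_frame(n); cv2.imwrite(f"pics/{n}0.png",p[:,:,::-1]); 
    import numpy as np; np.save(f"{n}0d.npy",d); np.save(f"{n}0p.npy",p)
E
```

```text
pics
{'t': 0.0, 'q': array([-8.46887798e-01,  3.59412328e-01,  1.10524275e-02, -3.28842245e-04,
       -1.22416053e+00, -2.88098271e-01]), 'qd': array([ 1.07767099e-03,  5.49701292e-05, -1.04320323e-03, -1.47243053e-03,
        1.40217531e-03,  6.66659306e-04]), 'joint_efforts': array([-1.94136970e-03, -5.82721639e+01,  2.93046427e+01,  6.99693784e+00,
        6.68291192e-03, -1.76779972e-04]), 'eef_pos': array([ 0.28485484, -0.61172705,  0.40370704]), 'ee_rot': array([ 3.13985177e+00, -1.93521445e-04, -2.70589421e+00]), 'force': array([-0.57216864,  0.00520512,  0.24214679]), 'moment': array([-3.42879332e-02, -1.30332573e-04, -2.99338327e-05]), 'width': 0.08779846701858374}
scene {'mtx': array([[512.39781728,   0.        , 316.84743185],
       [  0.        , 512.39781728, 242.33091606],
       [  0.        ,   0.        ,   1.        ]]), 'eye': array([-0.62519362, -0.68315898,  0.6422053 ]), 'orientation': array([-1.97450939, -0.00522228, -1.06552672])}
side {'mtx': array([[524.62157677,   0.        , 320.54726822],
       [  0.        , 524.62157677, 241.03266842],
       [  0.        ,   0.        ,   1.        ]]), 'eye': array([0.17309984, 1.0627083 , 0.79294582]), 'orientation': array([-2.11220253,  0.02618415, -2.82317889])}
wrist {'mtx': array([[414.1994084 ,   0.        , 323.27949005],
       [  0.        , 414.1994084 , 237.23626241],
       [  0.        ,   0.        ,   1.        ]]), 'eye': array([ 0.21677579, -0.64398659,  0.38442501]), 'orientation': array([ 2.85788809e+00, -1.62978683e-03,  2.00537340e+00])}
```

View pics/scene0.png

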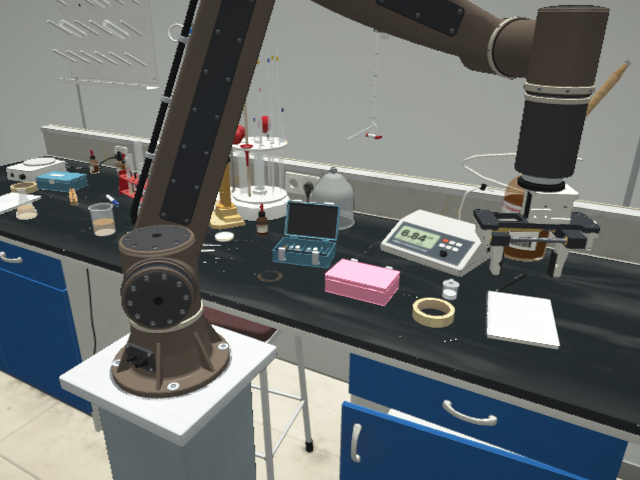

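View pics/side0.png

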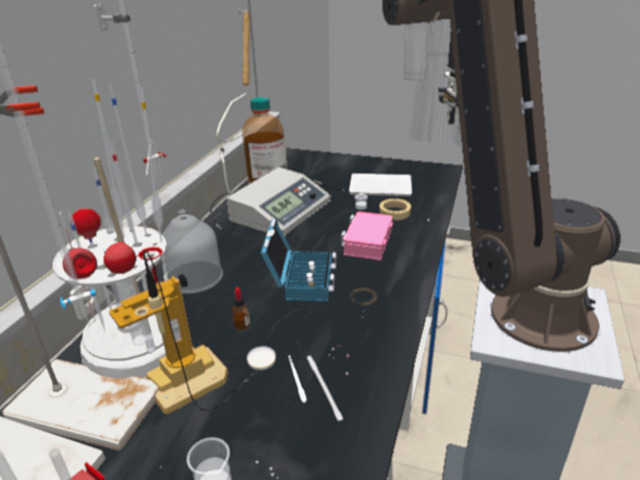

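View pics/wrist0.png

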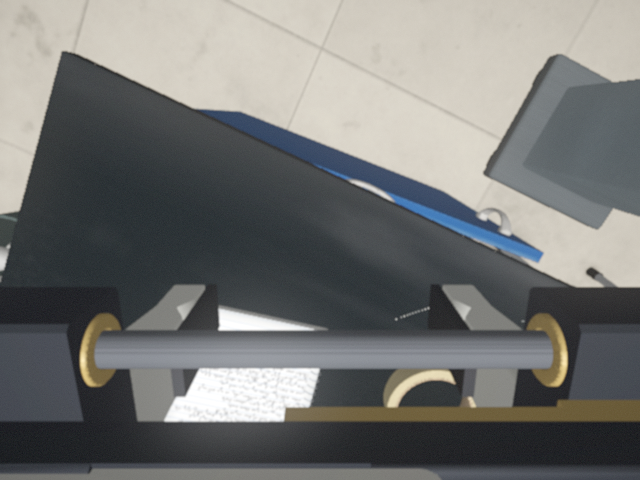

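The scene shows the open teal-blue case at scene (308,235) and side (300,265). A pink shut look-alike is at scene (362,280), and another blue shut one is far off at scene (62,180). The bell jar stands behind the open case and the dropper is beside it. Only the open blue one fits, so I'll check a crop and measure it.

```bash
cat > h.py <<'E'
import numpy as np, cv2
from scipy.spatial.transform import Rotation as R
def world(c,d):
    v,u=np.mgrid[0:480,0:640]; K=c["mtx"]
    P=np.stack([(u-K[0,2])/K[0,0]*d,(v-K[1,2])/K[1,1]*d,d],-1)
    W=P@R.from_euler('xyz',c["orientation"]).as_matrix().T+c["eye"]; W[d<=0]=np.nan
    return W
E
python3 - <<'E'
from station import *
from h import *
for n,(x0,y0,x1,y1) in {"scene":(240,170,480,350),"side":(200,170,440,350)}.items():
    p=np.load(n+"0p.npy");d=np.load(n+"0d.npy");W=world(camera_params(n),d)
    cv2.imwrite(f"pics/{n}_crop.png",cv2.resize(p[y0:y1,x0:x1,::-1],None,fx=3.3,fy=3.3,interpolation=2))
    hsv=cv2.cvtColor(p,cv2.COLOR_RGB2HSV)
    m=(hsv[...,0]>85)&(hsv[...,0]<110)&(hsv[...,1]>90)&(hsv[...,2]>40)
    m[:y0]=0;m[y1:]=0;m[:,:x0]=0;m[:,x1:]=0
    k,l,st,ce=cv2.connectedComponentsWithStats(m.astype(np.uint8))
    for i in range(1,k):
        if st[i,4]>60:
            w=W[l==i]; print(n,st[i],np.nanmedian(w,0).round(3),np.nanpercentile(w,2,0).round(3),np.nanpercentile(w,98,0).round(3))
    q=[(262,220),(225,237),(335,200),(451,289),(434,312),(362,280)] if n=="scene" else [(240,310),(261,357),(193,250),(361,201),(396,208),(368,235)]
    for u,v in q:
        print(n,(u,v),np.nanmedian(W[v-1:v+2,u-1:u+2].reshape(-1,3),0).round(3))
    b=W[(np.abs(W[...,2]-0.0)<.01)]; print("bench",np.nanmedian(W[250:260,300:330].reshape(-1,3),0))
E
```

```text
scene [ 272  201   68   68 1441] [0.601 0.009 0.027] [ 0.501 -0.072  0.002] [0.679 0.115 0.122]
scene (262, 220) [0.65  0.223 0.057]
scene (225, 237) [0.564 0.306 0.011]
scene (335, 200) [0.815 0.041 0.107]
scene (451, 289) [ 0.53  -0.431  0.032]
scene (434, 312) [ 0.454 -0.414  0.001]
scene (362, 280) [ 0.432 -0.231  0.052]
bench [ 0.53215465 -0.0267231   0.03310781]
side [ 260  224   72   78 2442] [0.593 0.033 0.02 ] [ 0.505 -0.116 -0.001] [0.673 0.118 0.129]
side [430 260  10  90 330] [ 0.265 -0.269 -0.218] [ 0.258 -0.422 -0.397] [ 0.278 -0.123 -0.004]
side (240, 310) [0.654 0.242 0.057]
side (261, 357) [0.572 0.322 0.01 ]
side (193, 250) [0.827 0.131 0.121]
side (361, 201) [ 0.542 -0.408  0.03 ]
side (396, 208) [ 0.435 -0.451 -0.   ]
side (368, 235) [ 0.46  -0.174  0.048]
bench [ 0.58862873 -0.06514793  0.02258945]
```

View pics/scene_crop.png

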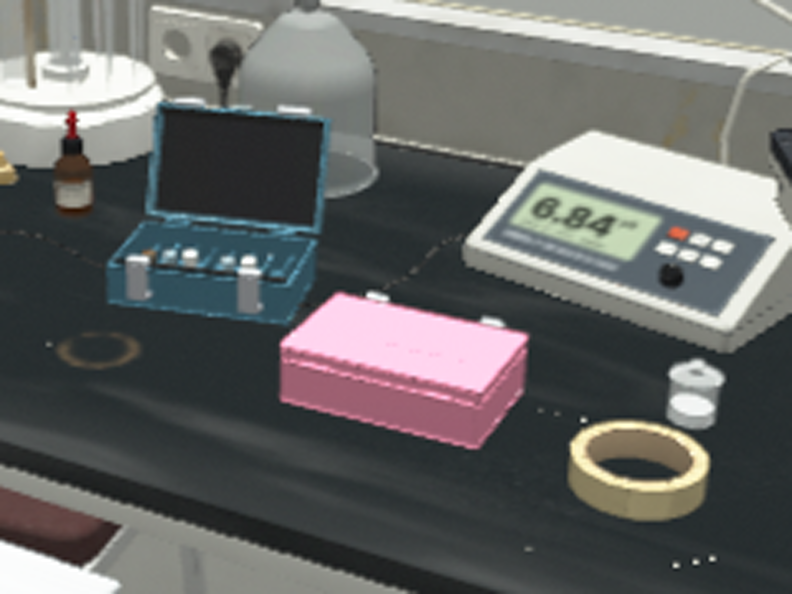

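View pics/side_crop.png

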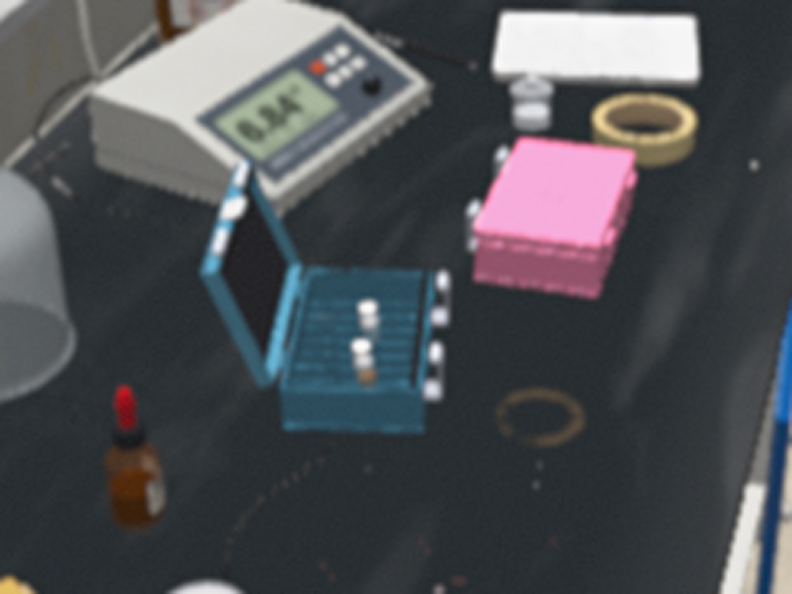

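The crop confirms it: an open blue case with two bright clips facing the robot, rubber-lined lid leaning back, with the bell jar behind. Next is the pose fit.

Run:
```python
from station import *
from h import *
A=[];L=[]
for n,(x0,y0,x1,y1) in {"scene":(262,190,345,275),"side":(255,215,345,310)}.items():
    p=np.load(n+"0p.npy");d=np.load(n+"0d.npy");W=world(camera_params(n),d)
    hsv=cv2.cvtColor(p,cv2.COLOR_RGB2HSV)
    m=np.zeros(d.shape,bool);m[y0:y1,x0:x1]=1
    blue=m&(hsv[...,0]>85)&(hsv[...,0]<112)&(hsv[...,1]>90)&(hsv[...,2]>50)
    blue=cv2.erode(blue.astype(np.uint8),np.ones((2,2)))>0
    z=W[...,2]
    B=W[blue&(z>.012)&(z<.045)]; A.append(B)
    print(n,len(B),cv2.minAreaRect(B[:,:2].astype(np.float32)*1000))
    # front face: normal to robot; lid: z>.05
    l=W[m&(z>.05)&(z<.16)&(W[...,0]<.75)]; L.append(l)
    c=l.mean(0);u,s,vt=np.linalg.svd(l-c,full_matrices=False);print(" lid",len(l),c.round(3),vt[2].round(3),s.round(3),l.max(0).round(3),l.min(0).round(3))
    h=np.histogram(B[:,2],8); print(h)
A=np.vstack(A);print(cv2.minAreaRect(A[:,:2].astype(np.float32)*1000))
L=np.vstack(L)
top=L[L[:,2]>.12];print("top",len(top),np.percentile(top,[2,50,98],axis=0).round(3))
# bell jar
W=world(camera_params("side"),np.load("side0d.npy"))
for n,b in {"side":(160,205,225,295)}.items():
    w=W[b[1]:b[3],b[0]:b[2]].reshape(-1,3);w=w[(w[:,2]>.02)&(w[:,0]<.95)];print("jar",np.nanpercentile(w,[2,50,98],axis=0).round(3))
# panels picture of height map top view
import numpy as np
S=world(camera_params("scene"),np.load("scene0d.npy")).reshape(-1,3);T=W.reshape(-1,3);Q=np.vstack([S,T]);Q=Q[(Q[:,2]>.008)&(Q[:,2]<.35)]
im=np.zeros((500,700),np.uint8)
for x,y,z in Q[np.argsort(Q[:,2])]:
    r=int((.95-x)*1000*.8);c=int((.45-y)*800)
    if 0<=r<500 and 0<=c<700: im[r,c]=min(255,40+z*1000)
cv2.imwrite("pics/top.png",cv2.applyColorMap(im,cv2.COLORMAP_JET))
```

```text
scene 833 ((573.9100952148438, 17.137954711914062), (128.58380126953125, 165.65365600585938), 14.768448829650879)
 lid 1968 [0.631 0.025 0.091] [ 0.361 -0.073 -0.93 ] [3.901 1.96  1.024] [0.687 0.23  0.149] [ 0.415 -0.179  0.05 ]
(array([ 85, 112, 127, 124, 122, 128,  91,  44]), array([0.01205841, 0.01617009, 0.02028177, 0.02439345, 0.02850514,
       0.03261682, 0.0367285 , 0.04084018, 0.04495186]))
side 1393 ((577.1424560546875, 19.028167724609375), (119.88020324707031, 175.00704956054688), 13.940754890441895)
 lid 1045 [0.647 0.036 0.096] [-0.708 -0.22   0.671] [2.121 1.132 0.655] [0.75  0.123 0.15 ] [ 0.495 -0.218  0.05 ]
(array([320, 318, 153, 114, 107, 149, 130, 102]), array([0.01200605, 0.01608406, 0.02016206, 0.02424007, 0.02831807,
       0.03239608, 0.03647409, 0.04055209, 0.0446301 ]))
((573.7020263671875, 17.9273681640625), (128.58380126953125, 174.97174072265625), 14.768448829650879)
top 675 [[ 0.637 -0.039  0.121]
 [ 0.658  0.046  0.136]
 [ 0.682  0.12   0.148]]
jar [[0.679 0.057 0.027]
 [0.831 0.13  0.129]
 [0.903 0.429 0.281]]
```

View pics/top.png

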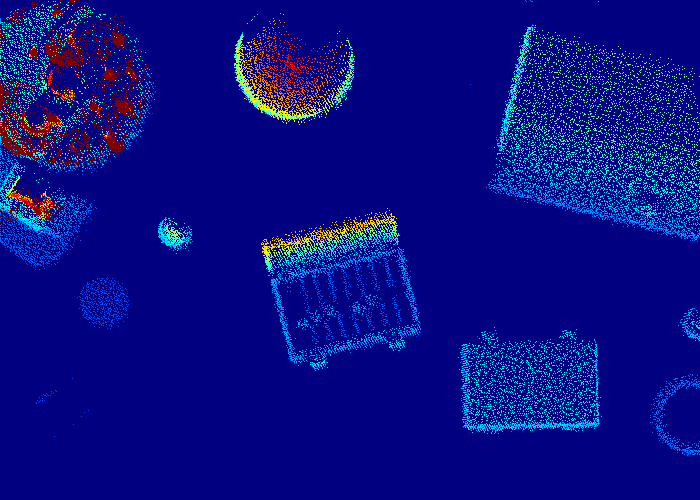

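Case centre is about (0.572, 0.018) with yaw about 0.25 rad. The jar is near (0.87, 0.08) with radius 0.074, and there is roughly 0.13 m free behind the lid. I'll move over to the place behind it, fingers shut.

Emit:
arm_command(targets=[[[0, 0, -0.012], [25, 40, 0], 1], [[0, 0, -0.012], [25, 41, 0], 1], [[0, 0, -0.012], [25, 41, 0], 1], [[0, 0, -0.012], [25, 41, 0], 1], [[0, 0, -0.012], [25, 41, 0], 1], [[0, 0, -0.012], [25, 41, 0], 1], [[0, 0, -0.012], [25, 41, 0], 1], [[0, 0, -0.012], [25, 41, 0], 1]], squeeze=10)

```text
t: 0.95
eef_pos: [0.4855, -0.283, 0.4047]
ee_rot: [3.142, 0.0, -2.802]
force: [1.8, -0.1, 0.0]
width: 0.029
```

Emit:
arm_command(targets=[[[0, 0, -0.012], [20, 41, 0], 1], [[0, 0, -0.012], [20, 41, 0], 1], [[0, 0, -0.012], [20, 41, 0], 1], [[0, 0, -0.012], [20, 41, 0], 1], [[0, 0, -0.012], [20, 41, 0], 1], [[0, 0, -0.012], [20, 41, 0], 1], [[0, 0, -0.012], [0, 41, 0], 1], [[0, 0, 0], [0, 0, 0], 1]])

```text
t: 1.75
eef_pos: [0.6054, 0.0062, 0.4039]
ee_rot: [3.141, -0.001, -2.882]
force: [-0.0, -0.3, 0.9]
width: 0.0005
```

Run:
```python
from station import *
from h import *
s=get_state();print(s)
c=camera_params("wrist");p,d=grab_frame("wrist");np.savez("w1.npz",p=p,d=d,**c)
cv2.imwrite("pics/w1.png",p[:,:,::-1])
```

```text
{'t': 1.75, 'q': array([ 3.32441309e-01,  2.45977452e-01, -1.48816238e-01, -6.48302224e-04,
       -1.17655637e+00, -1.64378197e+00]), 'qd': array([-0.05697118, -0.01263807, -0.0160292 ,  0.01038586, -0.00689191,
        0.07431029]), 'joint_efforts': array([ 1.77915562e+00, -4.82001221e+01,  2.90270036e+01,  6.69332877e+00,
        3.41972150e-02, -9.47745591e-01]), 'eef_pos': array([0.60538467, 0.00622905, 0.4039272 ]), 'ee_rot': array([ 3.14103620e+00, -5.95968433e-04, -2.88238601e+00]), 'force': array([-0.01777215, -0.31625965,  0.89185847]), 'moment': array([-0.13263948,  0.02874797, -0.00305438]), 'width': 0.00045994763175779147}
```

View pics/w1.png

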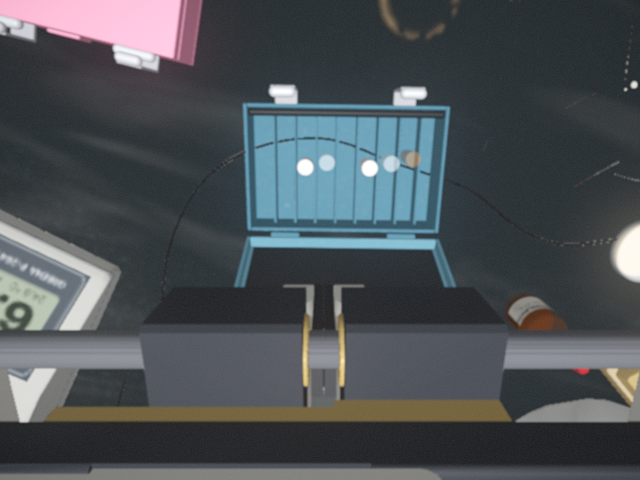

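The view from above is square to the case: rim corners near (245,104), (449,106), (441,232) and (248,232), with the jar at the bottom right. I'll refine the pose from those corners by casting rays at z=0.039.

```bash
cat >> h.py <<'E'
def ray(c,uv,z):
    uv=np.atleast_2d(uv); K=c["mtx"]; D=np.c_[(uv[:,0]-K[0,2])/K[0,0],(uv[:,1]-K[1,2])/K[1,1],np.ones(len(uv))]@R.from_euler('xyz',c["orientation"]).as_matrix().T
    return c["eye"]+D*((z-c["eye"][2])/D[:,2])[:,None]
E
python3 - <<'E'
from h import *
c=np.load("w1.npz");c={k:c[k] for k in c}
P=ray(c,[(245,104),(449,106),(441,232),(248,232)],.039);print(P.round(4))
for a,b in((0,1),(1,2),(2,3)):print(np.linalg.norm(P[a]-P[b]).round(4),np.arctan2(*(P[b]-P[a])[[1,0]]).round(3))
W=world(c,c['d']);w=W[60:115,240:455].reshape(-1,3);print(np.nanmedian(W[108:112,250:440].reshape(-1,3),0))
E
```

```text
[[ 0.5392 -0.0759  0.039 ]
 [ 0.4992  0.0814  0.039 ]
 [ 0.5993  0.1098  0.039 ]
 [ 0.6419 -0.0518  0.039 ]]
0.1622 1.82
0.104 0.276
0.1671 -1.313
[0.52285595 0.00193252 0.04049996]
```

Emit:
arm_command(targets=[[[0, 0, -0.007], [30, 14, 0], 1], [[0, 0, 0], [30, 14, 0], 1], [[0, 0, 0], [30, 14, 0], 1], [[0, 0, 0], [0, 0, 0], 1], [[0, 0, 0], [0, 0, -30], 1], [[0, 0, 0], [0, 0, -30], 1], [[0, 0, 0], [0, 0, -30], 1], [[0, 0, 0], [0, 0, 0], 1]])

```text
t: 2.6
eef_pos: [0.693, 0.0427, 0.3099]
ee_rot: [3.141, -0.008, -2.894]
force: [-1.4, 0.1, 0.7]
width: 0.0006
```

Run:
```python
from station import *
from h import *
s=get_state();print(s['eef_pos'],s['ee_rot'],s['force'])
c=camera_params("side");p,d=grab_frame("side")
cv2.imwrite("pics/s1.png",cv2.resize(p[130:330,180:420,::-1],None,fx=3,fy=3))
```

```text
[0.6930354  0.04274091 0.30991398] [ 3.14105384 -0.00820277 -2.89444498] [-1.38779504  0.06095361  0.66580328]
```

View pics/s1.png

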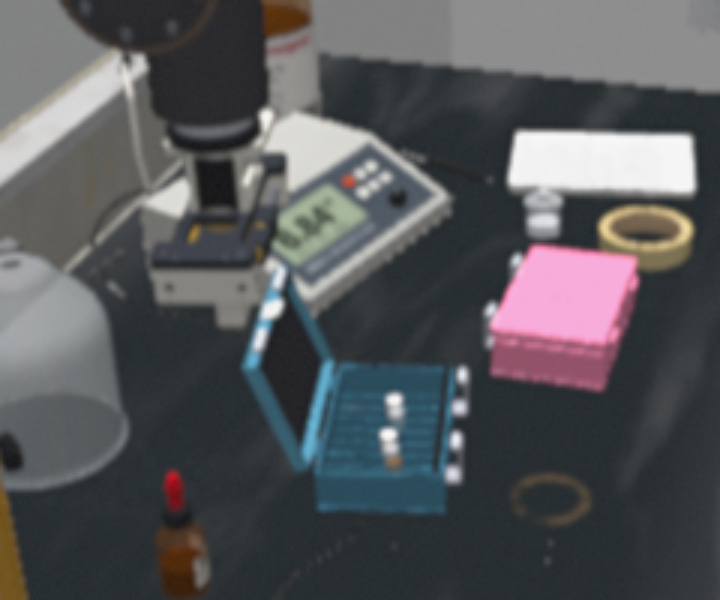

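The finger sits just behind the lid at picture (232,315), clear of the jar. Down a little more, then push.

Emit:
arm_command(targets=[[[0, 0, 0], [0, 0, -9], 1], [[0, 0, 0], [0, 0, -9], 1], [[0, 0, 0], [0, 0, 0], 1], [[0, 0, 0], [-4, -1, 0], 1], [[0, 0, 0], [-4, -1, 0], 1], [[0, 0, 0], [-4, -1, 0], 1]])

```text
t: 3.25
eef_pos: [0.6826, 0.0411, 0.2972]
ee_rot: [3.142, 0.001, -2.893]
force: [0.0, 0.1, 0.4]
width: -0.0
```

Emit:
arm_command(targets=[[[0, 0, 0], [-4, -1, 0], 1], [[0, 0, 0], [-4, -1, 0], 1], [[0, 0, 0], [-4, -1, 0], 1]])

```text
t: 3.55
eef_pos: [0.6707, 0.0381, 0.297]
ee_rot: [-3.142, 0.001, -2.893]
force: [1.4, 1.0, 0.6]
width: 0.0002
```

Emit:
arm_command(targets=[[[0, 0, 0], [-4, -1, 0], 1], [[0, 0, 0], [-4, -1, 0], 1], [[0, 0, 0], [-4, -1, 0], 1]])

```text
t: 3.85
eef_pos: [0.6585, 0.035, 0.2966]
ee_rot: [3.142, -0.0, -2.893]
force: [0.5, 1.6, 0.8]
width: 0.0005
```

Run:
```python
from station import *
from h import *
s=get_state();e=s['eef_pos'];print(e,s['ee_rot'],s['force'],"front case-x",(e[0]-.5715)*.968+(e[1]-.0165)*.25-.0095)
p,d=grab_frame("side")
cv2.imwrite("pics/s2.png",cv2.resize(p[130:330,180:420,::-1],None,fx=3,fy=3))
```

```text
[0.65853058 0.03500393 0.29662789] [ 3.14158443e+00 -1.43604978e-04 -2.89279325e+00] [0.52335743 1.58421551 0.76894064] front case-x 0.079371583986667
```

View pics/s2.png

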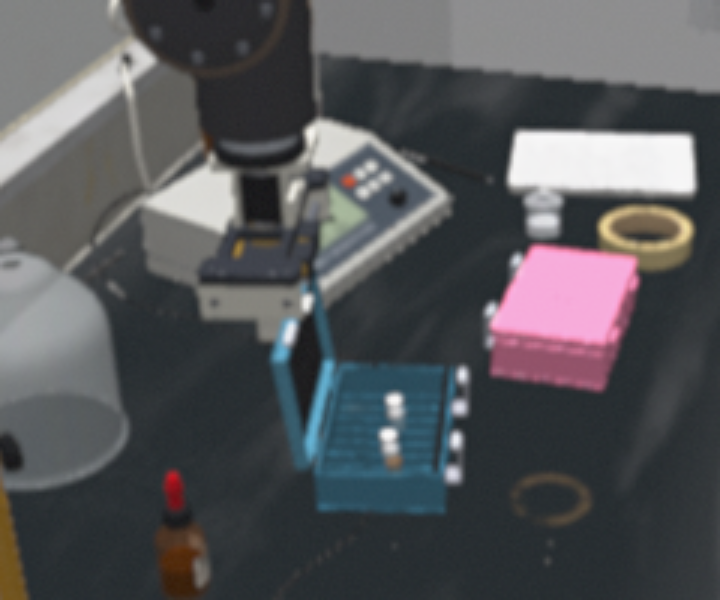

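The lid is nearly upright and the case has not moved. Continuing.

Emit:
arm_command(targets=[[[0, 0, 0], [-4, -1, 0], 1], [[0, 0, 0], [-4, -1, 0], 1], [[0, 0, 0], [-4, -1, 0], 1], [[0, 0, 0], [-4, -1, 0], 1]])

```text
t: 4.3
eef_pos: [0.6426, 0.031, 0.2966]
ee_rot: [3.142, -0.0, -2.893]
force: [0.3, -0.2, 0.4]
width: 0.0003
```

Emit:
arm_command(targets=[[[0, 0, 0], [-4, -1, 0], 1], [[0, 0, 0], [-4, -1, 0], 1], [[0, 0, 0], [-4, -1, 0], 1], [[0, 0, 0], [-4, -1, 0], 1]])

```text
t: 4.7
eef_pos: [0.6265, 0.027, 0.2966]
ee_rot: [-3.142, -0.0, -2.893]
force: [0.8, 0.8, 0.5]
width: 0.0003
```

Run:
```python
from station import *
from h import *
s=get_state();e=s['eef_pos'];print(e,s['ee_rot'],s['force'],"front case-x",(e[0]-.5715)*.968+(e[1]-.0165)*.25-.0095)
p,d=grab_frame("side")
cv2.imwrite("pics/s3.png",cv2.resize(p[130:330,180:420,::-1],None,fx=3,fy=3))
```

```text
[0.62651446 0.0270052  0.29659541] [-3.14158949e+00 -2.10259370e-04 -2.89279005e+00] [0.82669914 0.770199   0.45841842] front case-x 0.04638029320990383
```

View pics/s3.png

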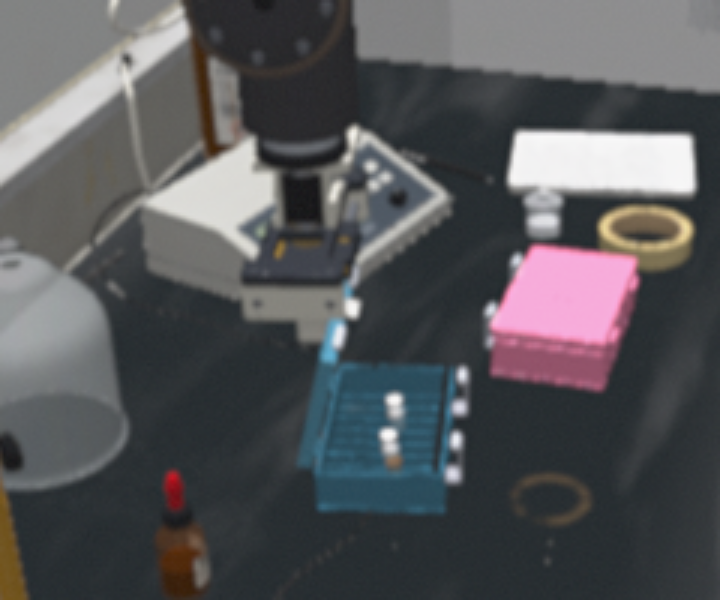

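The lid is past upright, at about 1.3 rad. One more nudge, then straight back out of its way.

Emit:
arm_command(targets=[[[0, 0, 0], [-3, -1, 0], 1], [[0, 0, 0], [20, 5, 0], 1], [[0, 0, 0], [20, 5, 0], 1], [[0, 0, 0], [20, 5, 30], 1], [[0, 0, 0], [0, 0, 30], 1], [[0, 0, 0], [0, 0, 0], 1]])

```text
t: 5.35
eef_pos: [0.6855, 0.0413, 0.3611]
ee_rot: [-3.141, 0.007, -2.892]
force: [0.8, 0.1, -0.2]
width: 0.0007
```

Run:
```python
from station import *
from h import *
s=get_state();e=s['eef_pos'];print(s['t'],e,s['force'])
p,d=grab_frame("side")
cv2.imwrite("pics/s4.png",cv2.resize(p[130:330,180:420,::-1],None,fx=3,fy=3))
```

```text
5.35 [0.68548978 0.04127935 0.36107369] [ 0.750916    0.07764982 -0.16387389]
```

View pics/s4.png

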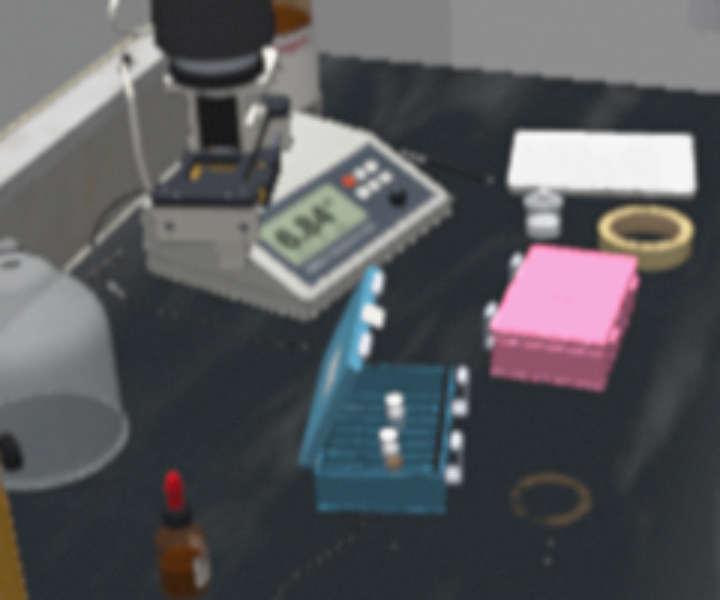

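The lid is tipping forward by itself, untouched. I'll wait it out.

Emit:
arm_command(targets=[[[0, 0, 0], [0, 0, 0], 1], [[0, 0, 0], [0, 0, 0], 1], [[0, 0, 0], [0, 0, 0], 1], [[0, 0, 0], [0, 0, 0], 1], [[0, 0, 0], [0, 0, 0], 1], [[0, 0, 0], [0, 0, 0], 1], [[0, 0, 0], [0, 0, 0], 1], [[0, 0, 0], [0, 0, 0], 1]])

```text
t: 6.2
eef_pos: [0.6839, 0.0411, 0.3567]
ee_rot: [-3.142, 0.0, -2.893]
force: [-0.5, -0.8, 0.4]
width: 0.0001
```

Emit:
arm_command(targets=[[[0, 0, 0], [0, 0, 0], 1], [[0, 0, 0], [0, 0, 0], 1], [[0, 0, 0], [0, 0, 0], 1], [[0, 0, 0], [0, 0, 0], 1], [[0, 0, 0], [0, 0, 0], 1], [[0, 0, 0], [0, 0, 0], 1], [[0, 0, 0], [0, 0, 0], 1], [[0, 0, 0], [0, 0, 0], 1]])

```text
t: 7.0
eef_pos: [0.6839, 0.0411, 0.3567]
ee_rot: [-3.142, -0.0, -2.893]
force: [-0.3, 0.1, 0.1]
width: 0.0008
```

Emit:
arm_command(targets=[[[0, 0, 0], [0, 0, 0], 1], [[0, 0, 0], [0, 0, 0], 1], [[0, 0, 0], [0, 0, 0], 1], [[0, 0, 0], [0, 0, 0], 1], [[0, 0, 0], [0, 0, 0], 1], [[0, 0, 0], [0, 0, 0], 1], [[0, 0, 0], [0, 0, 0], 1], [[0, 0, 0], [0, 0, 0], 1]])

```text
t: 7.8
eef_pos: [0.6839, 0.0411, 0.3566]
ee_rot: [-3.142, -0.0, -2.893]
force: [-0.4, 0.7, 0.2]
width: 0.0003
```

Run:
```python
from station import *
from h import *
s=get_state();e=s['eef_pos'];print(s['t'],e,s['force'])
c=camera_params("side");p,d=grab_frame("side");np.savez("s5.npz",p=p,d=d,**c)
cv2.imwrite("pics/s5.png",cv2.resize(p[130:330,180:420,::-1],None,fx=3,fy=3))
# lid height profile in case frame from side depth
W=world(c,d).reshape(-1,3);q=(W[:,:2]-[.5715,.0165]);cx=q@[.968,.25];cy=q@[-.25,.968]
for a in range(-60,60,10):
    m=(cx>a/1e3)&(cx<(a+10)/1e3)&(abs(cy)<.06)&(W[:,2]<.2);print(a+5,m.sum(),np.nanmedian(W[m,2]).round(4) if m.any() else 0)
```

```text
7.8 [0.68391191 0.04109835 0.35664658] [-0.39442168  0.66925686  0.17803151]
-55 167 0.0496
-45 109 0.0618
-35 113 0.061
-25 112 0.0595
-15 109 0.0588
-5 103 0.0579
5 104 0.0566
15 110 0.0554
25 110 0.0542
35 100 0.0531
45 104 0.0518
55 36 0.0509
```

View pics/s5.png

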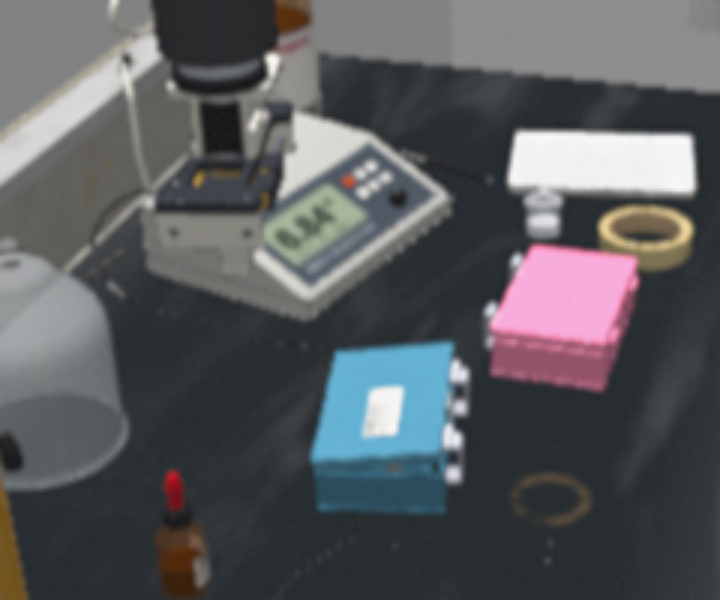

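The lid rests ajar: its slope is 0.12 rad and its front edge is at about 62 mm, untouched. Now over the pressing point at about (0.530, 0.006).

Emit:
arm_command(targets=[[[0, 0, 0], [-38, -9, 0], 1], [[0, 0, 0], [-38, -9, 0], 1], [[0, 0, 0], [-39, -9, 0], 1], [[0, 0, 0], [-39, -8, 0], 1], [[0, 0, 0], [0, 0, 0], 1], [[0, 0, 0], [0, 0, -45], 1], [[0, 0, 0], [0, 0, -45], 1], [[0, 0, 0], [0, 0, 0], 1]])

```text
t: 8.65
eef_pos: [0.5277, 0.0054, 0.2621]
ee_rot: [3.142, -0.009, -2.894]
force: [-0.4, -0.4, -0.4]
width: 0.0002
```

Emit:
arm_command(targets=[[[0, 0, 0], [0, 0, 0], 1], [[0, 0, 0], [0, 0, -4], 1], [[0, 0, 0], [0, 0, -4], 1], [[0, 0, 0], [0, 0, -4], 1], [[0, 0, 0], [0, 0, 0], 1]])

```text
t: 9.15
eef_pos: [0.5299, 0.0061, 0.2548]
ee_rot: [3.141, 0.0, -2.893]
force: [-0.3, 0.0, -0.0]
width: 0.0002
```

Run:
```python
from station import *
from h import *
s=get_state();e=s['eef_pos'];print(s['t'],e,s['force'])
q=e[:2]-[.5715,.0165];print(q@[.968,.25],q@[-.25,.968])
p,d=grab_frame("side")
cv2.imwrite("pics/s6.png",cv2.resize(p[130:330,180:420,::-1],None,fx=3,fy=3))
```

```text
9.15 [0.52986982 0.00608584 0.25476312] [-0.31079753  0.02178542 -0.00666427]
-0.042901555049431994 0.0003266393377789502
```

View pics/s6.png

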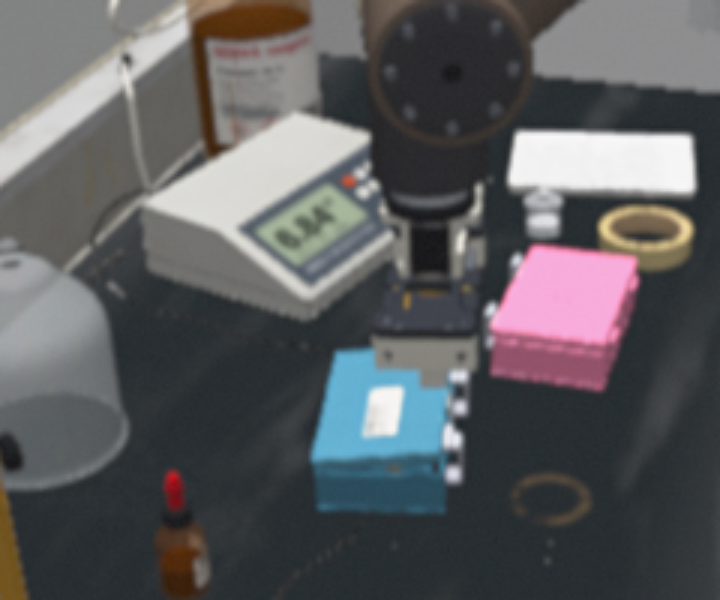

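The finger stands 14 mm above the front edge. Going down in small steps with a force check at each.

Emit:
arm_command(targets=[[[0, 0, 0], [0, 0, -4], 1], [[0, 0, 0], [0, 0, -4], 1], [[0, 0, 0], [0, 0, -3], 1], [[0, 0, 0], [0, 0, 0], 1]])

```text
t: 9.6
eef_pos: [0.5297, 0.006, 0.243]
ee_rot: [-3.142, -0.001, -2.893]
force: [-0.6, 0.6, 0.3]
width: 0.0001
```

Emit:
arm_command(targets=[[[0, 0, 0], [0, 0, -1], 1], [[0, 0, 0], [0, 0, -1], 1]])

```text
t: 9.8
eef_pos: [0.53, 0.0061, 0.2417]
ee_rot: [-3.142, 0.0, -2.893]
force: [-1.2, -0.0, 2.7]
width: 0.0005
```

Emit:
arm_command(targets=[[[0, 0, 0], [0, 0, -1], 1]])

```text
t: 9.9
eef_pos: [0.53, 0.0061, 0.2409]
ee_rot: [-3.141, 0.0, -2.893]
force: [-1.5, -0.3, 5.9]
width: 0.0007
```

Emit:
arm_command(targets=[[[0, 0, 0], [0, 0, -1], 1]])

```text
t: 10.0
eef_pos: [0.5298, 0.006, 0.24]
ee_rot: [-3.141, -0.0, -2.893]
force: [-3.0, 0.1, 8.3]
width: 0.0006
```

Emit:
arm_command(targets=[[[0, 0, 0], [0, 0, 0], 1]])

```text
t: 10.1
eef_pos: [0.5298, 0.0061, 0.24]
ee_rot: [-3.142, -0.0, -2.893]
force: [-1.9, 0.5, 5.2]
width: 0.0005
```

Emit:
arm_command(targets=[[[0, 0, 0], [0, 0, -1], 1]])

```text
t: 10.2
eef_pos: [0.5297, 0.006, 0.2392]
ee_rot: [-3.141, -0.0, -2.893]
force: [-4.4, 0.6, 7.6]
width: 0.0008
```

Emit:
arm_command(targets=[[[0, 0, 0], [0, 0, -1], 1], [[0, 0, 0], [0, 0, 0], 1]])

```text
t: 10.4
eef_pos: [0.5295, 0.006, 0.2379]
ee_rot: [-3.142, -0.001, -2.893]
force: [-2.9, -0.0, 5.7]
width: 0.0006
```

Emit:
arm_command(targets=[[[0, 0, 0], [0, 0, -1], 1], [[0, 0, 0], [0, 0, 0], 1]])

```text
t: 10.6
eef_pos: [0.5295, 0.0059, 0.2367]
ee_rot: [-3.142, -0.001, -2.893]
force: [-2.4, 0.1, 2.9]
width: 0.0004
```

Emit:
arm_command(targets=[[[0, 0, 0], [0, 0, -1], 1], [[0, 0, 0], [0, 0, 0], 1]])

```text
t: 10.8
eef_pos: [0.53, 0.0061, 0.2355]
ee_rot: [-3.142, 0.0, -2.893]
force: [0.5, -0.4, 0.5]
width: 0.0003
```

The force fell away, which suggests the clips are giving. Now down onto the seal.

Emit:
arm_command(targets=[[[0, 0, 0], [0, 0, -1], 1], [[0, 0, 0], [0, 0, 0], 1]])

```text
t: 11.0
eef_pos: [0.5301, 0.0062, 0.2344]
ee_rot: [3.142, 0.0, -2.893]
force: [0.1, -0.4, 0.4]
width: 0.0006
```

Emit:
arm_command(targets=[[[0, 0, 0], [0, 0, -1], 1], [[0, 0, 0], [0, 0, 0], 1]])

```text
t: 11.2
eef_pos: [0.53, 0.0062, 0.2335]
ee_rot: [3.142, -0.0, -2.893]
force: [-1.1, -0.1, 0.8]
width: 0.0004
```

Emit:
arm_command(targets=[[[0, 0, 0], [0, 0, -0.5], 1], [[0, 0, 0], [0, 0, 0], 1]])

```text
t: 11.4
eef_pos: [0.5299, 0.0061, 0.2331]
ee_rot: [3.142, -0.0, -2.893]
force: [-0.2, 0.3, 0.6]
width: 0.0007
```

Emit:
arm_command(targets=[[[0, 0, 0], [0, 0, -0.5], 1], [[0, 0, 0], [0, 0, 0], 1]])

```text
t: 11.6
eef_pos: [0.53, 0.0061, 0.2327]
ee_rot: [3.142, 0.0, -2.893]
force: [-0.1, -0.5, -1.2]
width: 0.0005
```

Emit:
arm_command(targets=[[[0, 0, 0], [0, 0, -0.5], 1], [[0, 0, 0], [0, 0, 0], 1]])

```text
t: 11.8
eef_pos: [0.5299, 0.0061, 0.2324]
ee_rot: [-3.142, 0.0, -2.893]
force: [-0.4, -0.1, 3.2]
width: 0.0003
```

Emit:
arm_command(targets=[[[0, 0, 0], [0, 0, -0.5], 1], [[0, 0, 0], [0, 0, 0], 1]])

```text
t: 12.0
eef_pos: [0.5299, 0.0061, 0.232]
ee_rot: [-3.141, 0.0, -2.893]
force: [-2.2, 0.6, 6.6]
width: 0.0008
```

Emit:
arm_command(targets=[[[0, 0, 0], [0, 0, -0.5], 1], [[0, 0, 0], [0, 0, 0], 1]])

```text
t: 12.2
eef_pos: [0.5299, 0.0061, 0.2318]
ee_rot: [-3.141, 0.0, -2.893]
force: [-3.6, 0.6, 9.8]
width: 0.0008
```

Emit:
arm_command(targets=[[[0, 0, 0], [0, 0, -0.5], 1], [[0, 0, 0], [0, 0, 0], 1]])

```text
t: 12.4
eef_pos: [0.5299, 0.0061, 0.2316]
ee_rot: [-3.141, 0.0, -2.892]
force: [-3.3, 0.6, 12.5]
width: 0.0006
```

Emit:
arm_command(targets=[[[0, 0, 0], [0, 0, -0.5], 1], [[0, 0, 0], [0, 0, 0], 1]])

```text
t: 12.6
eef_pos: [0.5298, 0.0061, 0.2313]
ee_rot: [-3.141, 0.0, -2.892]
force: [-6.2, 0.9, 15.4]
width: 0.0008
```

Emit:
arm_command(targets=[[[0, 0, 0], [0, 0, 0], 1], [[0, 0, 0], [0, 0, 0], 1], [[0, 0, 0], [0, 0, 0], 1]])

```text
t: 12.9
eef_pos: [0.5298, 0.0061, 0.2314]
ee_rot: [-3.141, 0.0, -2.892]
force: [-6.4, 0.6, 14.8]
width: 0.0005
```

Emit:
arm_command(targets=[[[0, 0, 0], [0, 0, 0], 1], [[0, 0, 0], [0, 0, 0], 1], [[0, 0, 0], [0, 0, 0], 1], [[0, 0, 0], [0, 0, 0], 1], [[0, 0, 0], [0, 0, 0], 1]])

```text
t: 13.4
eef_pos: [0.5298, 0.0061, 0.2313]
ee_rot: [-3.141, 0.0, -2.892]
force: [-6.1, 0.8, 15.3]
width: 0.0004
```

Emit:
arm_command(targets=[[[0, 0, 0], [0, 0, 0], 1], [[0, 0, 0], [0, 0, 0], 1], [[0, 0, 0], [0, 0, 0], 1], [[0, 0, 0], [0, 0, 0], 1]])

```text
t: 13.8
eef_pos: [0.5298, 0.0061, 0.2313]
ee_rot: [-3.141, 0.0, -2.892]
force: [-5.9, 0.7, 14.9]
width: 0.0005
```

Emit:
arm_command(targets=[[[0, 0, 0], [0, 0, 2], 1], [[0, 0, 0], [0, 0, 10], 1], [[0, 0, 0], [0, 0, 30], 1], [[0, 0, 0], [0, 0, 40], 1], [[0, 0, 0], [0, 0, 40], 1], [[0, 0, 0], [0, 0, 0], 1], [[0, 0, 0], [0, 0, 0], 1]])

```text
t: 14.5
eef_pos: [0.5299, 0.0061, 0.3534]
ee_rot: [3.141, 0.003, -2.893]
force: [0.4, 0.2, 0.2]
width: 0.0005
```

Run:
```python
from station import *
from h import *
s=get_state();print(s['t'],s['eef_pos'],s['force'])
c=camera_params("side");p,d=grab_frame("side")
cv2.imwrite("pics/s7.png",cv2.resize(p[130:330,180:420,::-1],None,fx=3,fy=3))
W=world(c,d).reshape(-1,3);q=(W[:,:2]-[.5715,.0165]);cx=q@[.968,.25];cy=q@[-.25,.968]
m=(abs(cx)<.048)&(abs(cy)<.07)&(W[:,2]<.1)&(W[:,2]>.03);print(m.sum(),np.polyfit(cx[m],W[m,2],1))
```

```text
14.5 [0.52988798 0.00613997 0.3534145 ] [0.35247183 0.24101242 0.23811818]
1132 [-0.02990211  0.05213829]
```

View pics/s7.png

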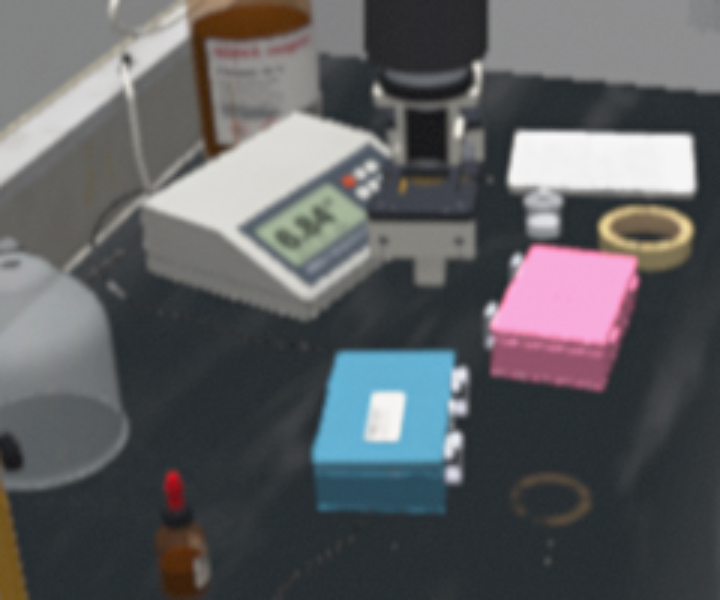

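The lid is shut at about 0.03 rad and stays down with nothing touching it. The case is still at its starting pixels and the bystanders have not moved. Handing in.

```bash
python3 -c "
from station import *
print(job_done())"
```

```text
the job is handed in; nothing more can be done
None
```

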